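# Lock the new filter in the bench fume extractor

### The job

The new filter is in the bench fume extractor but is not locked yet. Lift the draw-latch lever on its sloping lid up and right over towards you until the hook drops free, swing the lid all the way back to its stop, then turn the filter's lock collar clockwise until its rib meets the arrow-shaped locked mark and it stops. Leave the lid standing open for the pre-filter, let go of everything, and do not shift the things that stand round the extractor.

Things in the scene. Friction and masses are not known exactly. Their poses are not given: they have to be found in the camera images.
- extractor: grey sheet-metal fume extractor, fixed, 150 deep x 200 wide (sizes here and below in mm); top slopes at 0.56 rad (32 deg) from 50 high in front to 144 at the back. Origin: centre of its underside on the bench; x points from its front (latch side) to its back, y to its left, z up. The top panel rises along +x; under the shut lid it carries the collar
- lid (a joint): hinged hood over the whole sloping top, 34 deep, 0.3 kg; 0 = shut, grows to its stop at 1.92 rad as the front swings up and back. Hinge along the case's y at the back. A stiff hinge (about 0.4 N m) holds it at any angle. Its free edge lies 175 from the hinge. Open, it stands nearly upright behind the collar and overhangs it a little, so reach the collar square to the panel, not from straight above
- latch_lever (a joint): over-centre lever on the lid's front edge, steel, 61 long. 0 = latched, lying up the slope along the lid; grows as its end is lifted and swung over to the front, stop 2.1 rad. Passes centre near 0.35 rad (about 0.12 N m, light after); past about 1.65 rad the hook falls clear by its weight. Stays where left; once the hook is free it can be moved freely and used as the lid's handle
- lever_grip (a point): middle of the lever's rolled end: a steel barrel 16 in diameter, 32 long along the case's y, flat ends; pinch it across its ends (32). While latched the middle stands 27 above the lid's surface, so fingertips can go 22 past it square to the lid. It can turn between the pads. It runs on a circle of 61 round lever_pivot
- lever_pivot (a point): the lever's pivot pin, at the lid's front edge; axis along the case's y. Moves with the lid
- lid_hinge (a point): middle of the lid's hinge line, which runs along the case's y, at the top of the back edge, 151 high
- hook_tip (a point): hollow of the steel hook that hangs from the lever in front of the case; coincides with keeper_bar while latched, and hangs more than 11 away from it once free
- keeper_bar (a point): middle of the 6 thick steel bar on the case's front that the hook catches, 33 high
- lock_collar (a joint): knurled dark steel ring, 60 outside diameter, 24 high, round the filter on the sloping panel; it only turns. Value = clockwise turn as seen from outside the panel; 0 = rib at the round pip (open mark, 2.1 rad round to the left of up-slope), 2.1 = end stop, rib points up the slope to the arrow-shaped locked mark. Starts 0 to 0.8, so it may need two grasps. Friction about 0.15 N m; stays where left
- collar_center (a point): point on the collar's axis half-way up the collar, 14 out from the panel. The axis is square to the panel: it leans 0.56 rad from vertical, towards the case's front. The panel round the collar is flat and clear for 40 all round
- collar_rib (a point): outer end of the one rib on the collar, 38 from its axis; the rib is 10 wide, stands 8 proud of the ring and is 21 high: keep the fingers off it. It stands at the side of the ring, (2.1 - lock_collar) rad from up-slope, turned towards the case's left
- alcohol_bottle: white dispenser bottle with red cap, 62 across, 158 high, loose, standing close to the extractor (at its left, its front left or its right); origin under its middle. Leave it alone
- solder_spool: spool of solder with blue flanges standing on end, 56 across, 45 high, loose, close to the extractor; origin under its middle. Leave it alone
- flux_jar: flux jar with black lid, 52 across, 36 high, loose, close to the extractor; origin under its middle. Leave it alone
- esd_brush: black brush, 160 long, 16 high, loose, lying along y near the front edge of the bench, in front of the extractor; origin under its middle. Leave it alone

How it is judged:
On the way, in this order (a step that is already met when the one before it is completed fails the run):
1. the latch lever is thrown past centre and its hook hangs free of the keeper (value of joint latch_lever above 1.2 rad and distance between hook_tip and keeper_bar above 0.009 m), for 0.2 s.
2. the lid is swung back to its stop, or nearly (value of joint lid above 1.7 rad), for 0.2 s.
At the end, for the whole second after the job is handed in: The collar is at its locked mark (within 0.1 rad of the stop), the lid still stands open (beyond 1.65 rad), both at rest and let go (value of joint lock_collar above 2 rad and value of joint lid above 1.65 rad and velocity of joint each of lock_collar, lid below 0.05 rad/s and velocity of joint lid above -0.05 rad/s); the robot touches nothing.
It fails at once if the bottle is shifted by more than 25 mm (distance of alcohol_bottle from where it was at the start of the episode above 0.025 m).
It fails at once if the solder spool is shifted by more than 25 mm (distance of solder_spool from where it was at the start of the episode above 0.025 m).
It fails at once if the flux jar is shifted by more than 25 mm (distance of flux_jar from where it was at the start of the episode above 0.025 m).
It fails at once if the brush is shifted by more than 25 mm (distance of esd_brush from where it was at the start of the episode above 0.025 m).
It also fails if it takes over 67 s, if anything falls off the work surface, if the arm or the gripper's body presses on something with over 40 N, if the wrist force passes 120 N, or if a joint passes its speed limit or range.

### The arm

A 6-joint arm with a two-finger parallel gripper is mounted at the origin on a cart in front of the work surface, level with it; the furniture and walls round the work are solid. World frame = base frame: x ahead of the robot, y to its left, z up, the work surface at z = 0. Lengths are in m, angles in rad, forces in N, time in s.
With the tool pointing down it reaches from about 0.375 to 0.9 m from the base axis. Payload 3.1 kg.
Tool frame: the origin (TCP) lies between the finger pads; the fingertips stand 22 mm ahead of it and the grasp point (between the pads) lies 3 mm ahead of it; z points along the fingers, y is the line along which they close (so a half turn about z gives the same grasp; the last joint's range is limited). The gripper opens to 87 mm and grips with 3 to 60 N. Pads are 19 mm wide; open, the fingers measure 117 mm over their backs; the gripper's body (75 mm by 190 mm) begins 51 mm behind the grasp point.
Start: joints at [-1.28, 0.527, 1.433, -0, 1.181, -0.178], TCP at [0.283, -0.557, 0.245] pointing down, gripper open.
Joint ranges: [-3.08, 3.08], [-0.75, 2.2], [0.22, 2.44], [-1.43, 4.57], [0, 2.65], [-2.85, 2.85]. Speed limits (rad/s): [2.79, 2.79, 3.14, 3.14, 3.14, 3.14].

### API

Orientations are given as a unit quaternion [x, y, z, w].
In Python, from rig import robot gives the robot as it stands.
- The arm moves only by the tool move_arm, never from a script. Its argument "series" is text: rows parted by semicolons, each of 6 numbers parted by spaces: the shift along the tool's x, y, z in mm, then the turn, a rotation vector about the tool's x, y, z in degrees. In form: dx dy dz ax ay az; .... A call has 1 to 8 rows; each row is the pose to reach, as a shift and turn from the pose commanded when the call began, along the tool's axes at that moment; what a row does not reach only later rows make up. A row lasts 1/12 s, in which the tool goes at most 41.7 mm and 7.16 degrees, less where a joint would pass 70% of its speed; a pose out of reach is approached as far as the arm can. A call with a gripper value outside its range is refused whole. "jaw" is the opening, from 0 (shut) to 1 (fully open), set as the call begins (left out, the last holds). The fingers move at their own pace and stop on an object; "newtons" is the grip in N (left out, the last holds). Time passes only in rows, so rows that repeat a pose let the fingers close. It gives the time, the measured TCP pose, the force, the opening and the grip force at its end, in the units of the state.
- robot.get_obs(): the state, without advancing time (a new reading comes with each control period).
- robot.camera(name): name is "scene" or "top"; returns a dict with "img" (384x512x3 uint8, red, green, blue), "mtx" (3x3 intrinsics, pixels), "world_to_cam" (4x4, takes a point from world to camera coordinates). Camera axes: x right, y down, z forward; pixel columns grow to the right and rows downward; lengths in m; the calibration is good to about 2 mm. A picture is of the moment at which its call begins. There is no depth.
- robot.hand_in(): hands the job in; it is judged then, once.
Trained networks look in a picture, given as the dict that the camera call returned (one of the last four; its "shot" number tells which), for a name from the list of things; names that differ only in an ending like _2 or _b are one class to them, and where a whole thing is asked for, a point or a joint stands for the part that bears it (a point fixed in the world has none). Each returns a list of dicts, best first, with "p" (0 to 1); they miss things now and then, are a little off and sometimes report something else, mostly with a low value. They report only what shows in the picture. A call takes as long as a camera call.
- robot.search_frame(picture, thing): "xyz" ([x, y, z] in m, in world coordinates, good to about 4 mm: the middle of the surface that is visible of it).
- robot.tip_of(picture, thing): "xyz" ([x, y, z] in m, in world coordinates, good to about 4 mm: a listed point, or the origin of a listed thing).
The state is a dict: "time": time; "q": joint angles; "joint_velocities": joint speeds; "joint_torque": joint torques, N m; "position": TCP position; "tool_rot": TCP orientation; "ft_force": force on the tool from outside, world axes, zero at the start; "moment": the same for the moment, N m; "grip_width": finger opening in m; "grip_force": force on a finger pad.
Only numpy, scipy, OpenCV 4.12 (cv2) and the standard library are available. Lean on these libraries where they do the work, as an engineer would, in place of code of your own. Each camera call takes 0.05 s, during which the arm holds its last target. There are 200 camera calls.

## Working session

There is one attempt and no reset: what is moved stays moved. The work goes in short steps, Python scripts to look and compute and a tool call to move; the robot and the scene stay as the last step left them, time stands still between calls to the robot, and variables do not carry over. Pictures are saved under pics/ and viewed, at most 10 in all, crops included, and the job is handed in when it is done.

Besides the shell and the picture viewer there is one more tool, called after "Emit:" in YAML: its name, and indented under it one key for each argument. move_arm: Moves the arm, as the interface text tells. Its arguments: {"type":"object","properties":{"series":{"type":"string"},"jaw":{"type":"number"},"newtons":{"type":"number"}},"required":["series"]}

```bash
mkdir -p pics; ls; cat > h.py <<'E'
import numpy as np, cv2
from rig import robot
from scipy.spatial.transform import Rotation as R
def look(name,things,save=None):
    c=robot.camera(name)
    if save: cv2.imwrite('pics/'+save,c['img'][:,:,::-1])
    for t in things:
        for f in ('tip_of','search_frame') if t in ('extractor',) else ('tip_of',):
            try: r=getattr(robot,f)(c,t)
            except Exception as e: print(t,e); continue
            print(name,f,t,[(np.round(d['xyz'],4).tolist(),round(d['p'],2)) for d in r[:2]])
    return c
E
python3 - <<'E'
from h import *
T=['extractor','lever_grip','lever_pivot','lid_hinge','keeper_bar','hook_tip','collar_center','alcohol_bottle','solder_spool','flux_jar','esd_brush']
a=look('scene',T,'s0.png'); b=look('top',T,'t0.png')
print(robot.get_obs())
E
```

```text
pics
scene tip_of extractor [([0.5701, 0.278, 0.0015], 0.67)]
scene search_frame extractor [([0.5467, 0.3453, 0.109], 0.66)]
scene tip_of lever_grip [([0.5195, 0.2557, 0.1395], 0.76)]
scene tip_of lever_pivot [([0.4848, 0.2374, 0.0929], 0.92)]
scene tip_of lid_hinge [([0.6402, 0.3081, 0.15], 0.8)]
scene tip_of keeper_bar [([0.4864, 0.2432, 0.0316], 0.6)]
scene tip_of hook_tip [([0.485, 0.2458, 0.034], 0.61), ([0.4854, 0.2384, 0.0956], 0.57)]
scene tip_of collar_center []
scene tip_of alcohol_bottle []
scene tip_of solder_spool [([0.4773, 0.4151, 0.001], 0.59)]
scene tip_of flux_jar [([0.3887, 0.3417, -0.0003], 0.55), ([0.3603, 0.2466, -0.0028], 0.17)]
scene tip_of esd_brush [([0.3589, 0.2462, -0.0011], 0.61)]
top tip_of extractor [([0.5686, 0.2784, -0.004], 0.83), ([0.5232, 0.2615, 0.1365], 0.28)]
top search_frame extractor [([0.5677, 0.2752, 0.1368], 0.74)]
top tip_of lever_grip [([0.5244, 0.2605, 0.1397], 0.61)]
top tip_of lever_pivot [([0.4817, 0.243, 0.0898], 0.92)]
top tip_of lid_hinge [([0.6342, 0.306, 0.1522], 0.77)]
top tip_of keeper_bar [([0.4848, 0.238, 0.0288], 0.96)]
top 
[... 377 characters left out ...]
time': 1.3, 'q': array([-1.27949456e+00,  5.27482118e-01,  1.43268083e+00, -3.98185479e-05,
        1.18139646e+00, -1.78478151e-01]), 'joint_velocities': array([ 0.00059493, -0.00144686,  0.00014786,  0.00217828, -0.00017346,
        0.00016105]), 'joint_torque': array([-1.05024406e-03, -4.40022540e+01, -1.76984471e+01,  6.32619392e-02,
        5.04561095e-02, -4.70858083e-06]), 'position': array([ 0.28295656, -0.55726535,  0.24456551]), 'tool_rot': array([ 9.72538199e-01,  2.32743317e-01, -1.74523739e-05,  1.76354630e-05]), 'ft_force': array([-0.39709221, -0.05700991, -1.16277082]), 'moment': array([0.02266678, 0.04252285, 0.02044735]), 'grip_force': 0.0, 'grip_width': 0.08709808444028547}
```

View pics/s0.png

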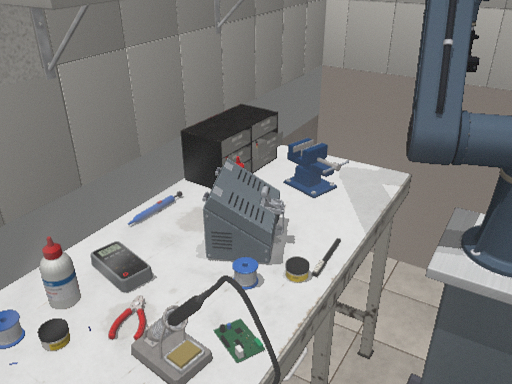

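View pics/t0.png

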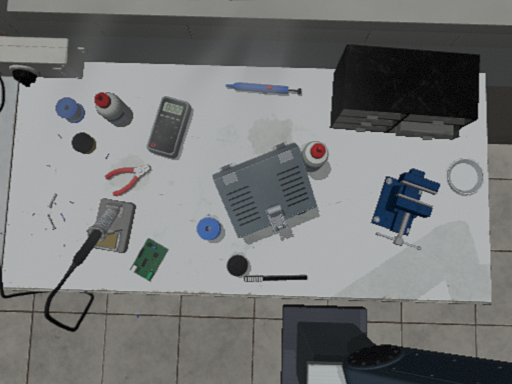

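Scene shows the extractor around (245,215) with the lever at (272,205). In the top view its lever is at (278,215), the bottle at (316,155), the jar at (237,265), the spool at (208,228) and the brush at (275,278). The reported points agree with a case at (0.5695, 0.278), yaw about 0.413, so I'll go to a standoff square to the lid.

```bash
cat >> h.py <<'E'
O=np.array([.5695,.278,0]);YAW=.413
Rc=R.from_euler('z',YAW)
def W(p): return O+Rc.apply(p)
def C(p): return Rc.inv().apply(np.array(p)-O)
def Rt(tilt,twist=0): # tool x ~ case x when down; tilt turns tool z from down to +x; twist about tool z
    return Rc*R.from_euler('x',np.pi)*R.from_euler('y',tilt)*R.from_euler('z',twist)
def rel(p,Rg,base=None):
    o=robot.get_obs()
    p0,R0=(o['position'],R.from_quat(o['tool_rot'])) if base is None else base
    d=R0.inv().apply(np.array(p)-p0)*1000; r=np.degrees((R0.inv()*Rg).as_rotvec())
    print(' '.join(f'{v:.1f}' for v in [*d,*r]))
def cur():
    o=robot.get_obs(); z=R.from_quat(o['tool_rot']).as_matrix()
    print('case tcp',C(o['position']).round(4),'toolz',Rc.inv().apply(z[:,2]).round(3),'F',Rc.inv().apply(o['ft_force']).round(2),'w',round(o['grip_width'],4),o['grip_force'],'t',o['time'],'q',np.round(o['q'],2))
E
python3 - <<'E'
from h import *
g=np.array([-.054,0,.140]); z=np.array([np.sin(.56),0,-np.cos(.56)])
rel(W(g-.10*z),Rt(.56)); rel(W(g-.003*z),Rt(.56),(W(g-.10*z),Rt(.56)))
o=robot.get_obs(); rel(o['position']+[0.05,.3,.12],Rt(.3))
E
```

```text
526.7 -621.1 19.8 -0.9 32.1 3.2
-0.0 0.0 97.0 0.0 0.0 0.0
180.4 -244.9 -120.0 -0.5 17.2 3.2
```

Emit:
move_arm:
  series: "180 -245 -120 0 17 3;180 -245 -120 0 17 3;180 -245 -120 0 17 3;180 -245 -120 0 17 3;180 -245 -120 0 17 3;180 -245 -120 0 17 3;180 -245 -120 0 17 3;180 -245 -120 0 17 3"
  jaw: 0.7
  newtons: 25

```text
time: 1.97
position: [0.3324, -0.2547, 0.3655]
tool_rot: [0.968, 0.205, 0.144, -0.034]
ft_force: [0.4, -0.6, 0.6]
grip_width: 0.0611
grip_force: 0.0
```

```bash
python3 - <<'E'
from h import *
cur()
g=np.array([-.054,0,.140]); z=np.array([np.sin(.56),0,-np.cos(.56)])
rel(W(g-.10*z),Rt(.56))
E
```

```text
case tcp [-0.431  -0.3928  0.3655] toolz [ 0.293  0.009 -0.956] F [ 0.15 -0.72  0.56] w 0.0611 0.0 t 1.9667 q [-1.14  0.05  1.82  0.31  1.29 -0.07]
269.6 -390.0 232.8 -0.5 15.1 0.1
```

Emit:
move_arm:
  series: "135 -195 100 0 15 0;135 -195 100 0 15 0;135 -195 100 0 15 0;135 -195 100 0 15 0;270 -390 220 0 15 0;270 -390 220 0 15 0;270 -390 220 0 15 0;270 -390 220 0 15 0"

```text
time: 2.63
position: [0.4188, 0.0562, 0.2859]
tool_rot: [0.94, 0.198, 0.27, -0.06]
ft_force: [0.2, -1.1, 0.0]
grip_width: 0.0609
grip_force: 0.0
```

Emit:
move_arm:
  series: "0 0 0 0 0 0"

```text
time: 2.72
position: [0.4152, 0.0655, 0.2839]
tool_rot: [0.939, 0.207, 0.266, -0.066]
ft_force: [-1.6, 0.4, -0.2]
grip_width: 0.0611
grip_force: 0.0
```

```bash
python3 - <<'E'
from h import *
cur()
g=np.array([-.054,0,.140]); z=np.array([np.sin(.56),0,-np.cos(.56)])
rel(W(g-.10*z),Rt(.56))
E
```

```text
case tcp [-0.2266 -0.1327  0.2839] toolz [ 0.527  0.025 -0.85 ] F [-1.3   0.97 -0.21] w 0.0611 0.0 t 2.7167 q [-0.41  0.05  2.21  0.74  0.64  0.18]
72.1 -128.8 116.6 -1.4 0.3 0.8
```

Emit:
move_arm:
  series: "72 -129 117 -1.4 0 1;72 -129 117 -1.4 0 1;72 -129 117 -1.4 0 1;72 -129 117 -1.4 0 1;72 -129 117 -1.4 0 1;72 -129 117 -1.4 0 1;72 -129 117 -1.4 0 1"

```text
time: 3.3
position: [0.4783, 0.2245, 0.225]
tool_rot: [0.943, 0.189, 0.27, -0.052]
ft_force: [-1.0, 1.0, 0.1]
grip_width: 0.0607
grip_force: 0.0
```

```bash
python3 - <<'E'
from h import *
cur()
for n in ('top','scene'):
  c=look(n,['lever_grip','lever_pivot'],n+'1.png')
  print([C(robot.tip_of(c,t)[0]['xyz']).round(4) for t in ('lever_grip','lever_pivot') if robot.tip_of(c,t)])
g=np.array([-.054,0,.140]); z=np.array([np.sin(.56),0,-np.cos(.56)])
rel(W(g-.003*z),Rt(.56))
E
```

```text
case tcp [-0.105  -0.0124  0.225 ] toolz [ 0.529 -0.013 -0.849] F [-0.49  1.3   0.07] w 0.0607 0.0 t 3.3 q [0.16 0.32 2.09 0.57 0.22 0.81]
top tip_of lever_grip [([0.5232, 0.2617, 0.1387], 0.63)]
top tip_of lever_pivot [([0.4811, 0.2419, 0.092], 0.67)]
[array([-0.0489,  0.0037,  0.1387]), array([-0.0955,  0.0024,  0.092 ])]
scene tip_of lever_grip [([0.5231, 0.2537, 0.1412], 0.57), ([0.6411, 0.3089, 0.1497], 0.53)]
scene tip_of lever_pivot [([0.4812, 0.2364, 0.0931], 0.91)]
[array([-0.0523, -0.0036,  0.1412]), array([-0.0976, -0.0027,  0.0931])]
-2.0 -15.4 96.6 0.9 0.1 -1.0
```

Emit:
move_arm:
  series: "0 -15 40 1 0 -1;0 -15 65 1 0 -1;0 -15 65 1 0 -1;0 -15 80 1 0 -1;0 -15 97 1 0 -1;0 -15 97 1 0 -1;0 -15 97 1 0 -1"

```text
time: 4.58
position: [0.5207, 0.2563, 0.1419]
tool_rot: [0.941, 0.197, 0.269, -0.058]
ft_force: [-0.5, -0.2, -0.7]
grip_width: 0.0612
grip_force: 0.0
```

```bash
python3 - <<'E'
from h import *
cur()
g=np.array([-.052,0,.140]); z=np.array([np.sin(.56),0,-np.cos(.56)])
rel(W(g-.003*z),Rt(.56))
c=robot.camera('top');cv2.imwrite('pics/t2.png',cv2.resize(c['img'][120:300,190:370,::-1],None,fx=3.2,fy=3.2,interpolation=2))
c=robot.camera('scene');cv2.imwrite('pics/s2.png',cv2.resize(c['img'][140:300,190:350,::-1],None,fx=3.5,fy=3.5,interpolation=2))
E
```

```text
case tcp [-0.0535 -0.0003  0.1419] toolz [ 0.528  0.002 -0.849] F [-0.51  0.02 -0.69] w 0.0612 0.0 t 4.5833 q [ 0.21  0.55  2.04  1.5   0.11 -0.1 ]
0.3 -0.3 -0.7 -0.1 0.2 -0.0
```

View pics/s2.png

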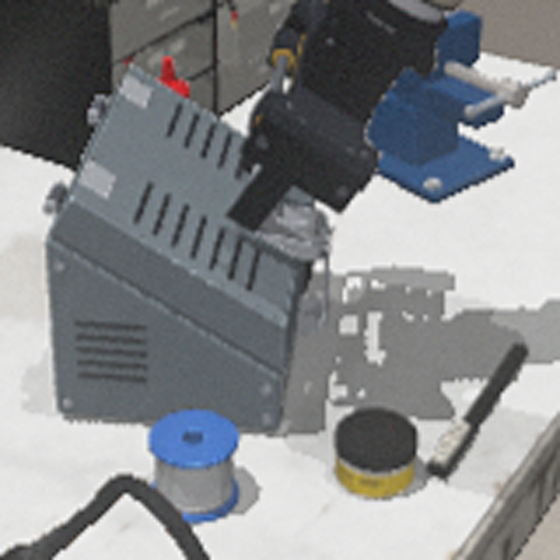

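The picture shows the near finger at about (255,205), beside the lever's rolled end at (290,225) and clear of the lid. Next I close the gripper.

Emit:
move_arm:
  series: "0 0 0 0 0 0;0 0 0 0 0 0;0 0 0 0 0 0;0 0 0 0 0 0;0 0 0 0 0 0"
  jaw: 0
  newtons: 25

```text
time: 5.1
position: [0.5205, 0.2562, 0.1436]
tool_rot: [0.941, 0.198, 0.27, -0.058]
ft_force: [0.3, -0.1, -0.3]
grip_width: 0.0351
grip_force: 0.0
```

```bash
python3 - <<'E'
from h import *
cur()
# arc plan: pivot, R=61, rows relative to current tool
o=robot.get_obs(); base=(o['position'],R.from_quat(o['tool_rot']))
P=np.array([-.096,0,.0925]); g=C(base[0])+.003*Rc.inv().apply(base[1].as_matrix()[:,2]); v=g-P; print('r',np.hypot(v[0],v[2]),np.arctan2(v[2],v[0]))
a0=.86
for k in range(1,13):
    t=k*.165; tilt=.56
    q=g+.061*np.array([np.cos(a0+t)-np.cos(a0),0,np.sin(a0+t)-np.sin(a0)])
    z=np.array([np.sin(tilt),0,-np.cos(tilt)]); print(round(t,2),end=': '); rel(W(q-.003*z),Rt(tilt),base)
E
```

```text
case tcp [-0.0537 -0.0003  0.1436] toolz [ 0.53   0.002 -0.848] F [ 0.25 -0.19 -0.29] w 0.0351 0.0 t 5.1 q [ 0.21  0.55  2.04  1.5   0.11 -0.1 ]
r 0.06547209498600831 0.8354535027060938
0.17: -3.8 -0.0 -9.3 -0.1 0.1 0.0
0.33: -9.0 -0.0 -17.9 -0.1 0.1 0.0
0.49: -15.6 -0.1 -25.5 -0.1 0.1 0.0
0.66: -23.3 -0.1 -31.9 -0.1 0.1 0.0
0.83: -32.0 -0.1 -37.0 -0.1 0.1 0.0
0.99: -41.4 -0.1 -40.5 -0.1 0.1 0.0
1.16: -51.3 -0.1 -42.5 -0.1 0.1 0.0
1.32: -61.3 -0.1 -42.8 -0.1 0.1 0.0
1.49: -71.3 -0.1 -41.5 -0.1 0.1 0.0
1.65: -80.9 -0.1 -38.6 -0.1 0.1 0.0
1.82: -89.9 -0.1 -34.1 -0.1 0.1 0.0
1.98: -98.0 -0.1 -28.2 -0.1 0.1 0.0
```

Emit:
move_arm:
  series: "0 0 0 0 0 0;0 0 0 0 0 0;0 0 0 0 0 0"

```text
time: 5.35
position: [0.52, 0.2572, 0.1435]
tool_rot: [0.941, 0.198, 0.27, -0.059]
ft_force: [-2.4, 4.4, 3.0]
grip_width: 0.0315
grip_force: 25.0
```

```bash
python3 - <<'E'
from h import *
cur()
o=robot.get_obs(); base=(o['position'],R.from_quat(o['tool_rot']))
g=C(base[0])+.003*Rc.inv().apply(base[1].as_matrix()[:,2])
a0=.84
for k in range(1,13):
    t=k*.165; tilt=.56-.025*k
    q=g+.061*np.array([np.cos(a0+t)-np.cos(a0),0,np.sin(a0+t)-np.sin(a0)])
    z=np.array([np.sin(tilt),0,-np.cos(tilt)]); print(round(t,2),end=': '); rel(W(q-.003*z),Rt(tilt),base)
E
```

```text
case tcp [-0.0536  0.0008  0.1435] toolz [ 0.53   0.005 -0.848] F [-0.43  5.    2.99] w 0.0315 25.000329385511577 t 5.35 q [ 0.21  0.55  2.04  1.5   0.11 -0.1 ]
0.17: -3.5 -0.1 -9.4 -0.3 -1.4 0.1
0.33: -8.5 -0.1 -18.1 -0.3 -2.8 0.1
0.49: -14.9 -0.2 -25.8 -0.3 -4.2 0.1
0.66: -22.4 -0.2 -32.4 -0.3 -5.7 0.1
0.83: -30.9 -0.2 -37.6 -0.3 -7.1 0.1
0.99: -40.1 -0.3 -41.3 -0.3 -8.5 0.1
1.16: -49.9 -0.3 -43.5 -0.3 -10.0 0.1
1.32: -59.9 -0.3 -44.0 -0.3 -11.4 0.1
1.49: -69.8 -0.3 -42.8 -0.3 -12.8 0.1
1.65: -79.4 -0.3 -40.1 -0.3 -14.3 0.1
1.82: -88.4 -0.3 -35.7 -0.3 -15.7 0.1
1.98: -96.6 -0.2 -30.0 -0.3 -17.1 0.1
```

Emit:
move_arm:
  series: "-1.5 0.5 -5 0 -0.7 0;-3.5 0.5 -9.4 0 -1.4 0;-6 0.5 -14 0 -2 0;-8.5 0.5 -18 0 -2.8 0;-11.5 0.5 -22 0 -3.5 0;-15 0.5 -26 0 -4.2 0;-22.5 0.5 -32.5 0 -5.7 0;-22.5 0.5 -32.5 0 -5.7 0"

```text
time: 6.02
position: [0.4873, 0.2427, 0.1602]
tool_rot: [0.953, 0.201, 0.223, -0.048]
ft_force: [-3.2, 10.1, 5.5]
grip_width: 0.0316
grip_force: 25.0
```

```bash
python3 - <<'E'
from h import *
cur()
o=robot.get_obs(); base=(o['position'],R.from_quat(o['tool_rot']))
g=C(base[0])+.003*Rc.inv().apply(base[1].as_matrix()[:,2])
P=np.array([-.0935,0,.095]); v=g-P; print(g,np.hypot(v[0],v[2]),np.arctan2(v[2],v[0]))
a0=.84+.66
for k in range(1,9):
    t=k*.165; tilt=.46-.025*k
    q=g+.061*np.array([np.cos(a0+t)-np.cos(a0),0,np.sin(a0+t)-np.sin(a0)])
    z=np.array([np.sin(tilt),0,-np.cos(tilt)]); print(round(t,2),end=': '); rel(W(q-.003*z),Rt(tilt),base)
E
```

```text
case tcp [-0.0894  0.0006  0.1602] toolz [ 0.444  0.004 -0.896] F [ 1.16 10.52  5.48] w 0.0316 25.001078476198018 t 6.0167 q [0.21 0.47 2.04 0.5  0.2  0.89]
[-0.08811612  0.00063051  0.15749447] 0.06272595121594536 1.4848587832254538
0.17: -9.0 -0.0 -4.4 -0.2 -1.5 0.1
0.33: -18.6 -0.1 -7.2 -0.2 -2.9 0.1
0.49: -28.5 -0.1 -8.4 -0.2 -4.3 0.1
0.66: -38.4 -0.1 -7.9 -0.2 -5.7 0.1
0.83: -48.2 -0.1 -5.8 -0.2 -7.2 0.1
0.99: -57.5 -0.1 -2.1 -0.2 -8.6 0.1
1.16: -66.0 -0.1 3.1 -0.2 -10.0 0.1
1.32: -73.6 -0.1 9.7 -0.2 -11.5 0.1
```

Emit:
move_arm:
  series: "-9 -1 -4.4 0 -1.5 0;-18.6 -1 -7.2 0 -2.9 0;-28.5 -1 -8.4 0 -4.3 0;-38.4 -1 -7.9 0 -5.7 0;-48 -1 -5.8 0 -7 0;-57.5 -1 -2 0 -8.6 0;-62 -1 0.5 0 -9 0;-66 -1 3 0 -10 0"

```text
time: 6.68
position: [0.4313, 0.2185, 0.1267]
tool_rot: [0.969, 0.204, 0.137, -0.03]
ft_force: [-5.0, 2.1, 6.7]
grip_width: 0.0314
grip_force: 25.0
```

```bash
python3 - <<'E'
from h import *
cur()
for n in ('top','scene'): 
  c=look(n,['lever_grip','hook_tip','lever_pivot','keeper_bar'])
E
```

```text
case tcp [-0.1505  0.001   0.1267] toolz [ 0.277  0.003 -0.961] F [-3.7   3.95  6.67] w 0.0314 25.000699628144503 t 6.6833 q [0.2  0.49 2.09 0.22 0.29 1.16]
top tip_of lever_grip [([0.4361, 0.2245, 0.1305], 0.75)]
top tip_of hook_tip []
top tip_of lever_pivot [([0.4796, 0.2406, 0.0936], 0.78)]
top tip_of keeper_bar [([0.4828, 0.2418, 0.0327], 0.68)]
scene tip_of lever_grip [([0.4341, 0.2186, 0.1264], 0.45)]
scene tip_of hook_tip [([0.4762, 0.236, 0.026], 0.44)]
scene tip_of lever_pivot [([0.4812, 0.2393, 0.0918], 0.85), ([0.434, 0.2178, 0.1316], 0.33)]
scene tip_of keeper_bar [([0.4869, 0.2433, 0.0266], 0.86), ([0.3907, 0.3403, 0.0043], 0.32)]
```

Emit:
move_arm:
  series: "-4 -0.5 5 0 0 0;-8.7 -0.5 10.5 0 0 0;-8.7 -0.5 10.5 0 0 0;-8.7 -0.5 10.5 0 0 0"

```text
time: 7.52
position: [0.4265, 0.2166, 0.1137]
tool_rot: [0.969, 0.204, 0.136, -0.03]
ft_force: [-5.3, -1.7, 2.2]
grip_width: 0.0315
grip_force: 25.0
```

```bash
cat > lid.py <<'E'
from h import *
import sys
cur()
H=np.array([.074,0,.151])
o=robot.get_obs(); base=(o['position'],R.from_quat(o['tool_rot']))
z0=Rc.inv().apply(base[1].as_matrix()[:,2]); g=C(base[0])+.003*z0
g[1]=0; v=g-H; r=np.hypot(v[0],v[2]); a=np.arctan2(v[2],v[0])%(2*np.pi); t0=np.arctan2(z0[0],-z0[2])
print('r',r,'ang',a)
step,n,dt=float(sys.argv[1]),8,float(sys.argv[2])
for k in range(1,n+1):
    b=a-step*k; q=H+r*np.array([np.cos(b),0,np.sin(b)]); tilt=t0+dt*k
    z=np.array([np.sin(tilt),0,-np.cos(tilt)]); rel(W(q-.003*z),Rt(tilt),base)
E
python3 - <<'E'
from h import *
cur()
for n in ('top','scene'): 
  c=look(n,['hook_tip','keeper_bar'],n+'3.png')
E
python3 lid.py .05 .01
```

```text
case tcp [-0.1556  0.0012  0.1137] toolz [ 0.276  0.003 -0.961] F [-5.51  0.55  2.22] w 0.0315 25.000550039112568 t 7.5167 q [0.2  0.52 2.11 0.26 0.24 1.11]
top tip_of hook_tip []
top tip_of keeper_bar [([0.4816, 0.241, 0.0326], 0.9)]
scene tip_of hook_tip [([0.487, 0.2413, 0.0318], 0.71), ([0.4745, 0.2379, 0.0214], 0.44)]
scene tip_of keeper_bar [([0.4841, 0.2451, 0.0315], 0.83)]
case tcp [-0.1555  0.0012  0.1139] toolz [ 0.276  0.004 -0.961] F [-5.96  0.99  2.55] w 0.0315 25.00030640512705 t 7.8167 q [0.2  0.52 2.11 0.26 0.24 1.11]
r 0.23214228744035104 ang 3.314557510055517
1.5 1.1 -11.5 -0.2 0.6 0.0
3.6 1.1 -22.9 -0.2 1.1 0.0
6.2 1.1 -34.2 -0.2 1.7 0.0
9.4 1.0 -45.4 -0.2 2.3 0.0
13.1 1.0 -56.3 -0.2 2.9 0.0
17.4 0.9 -67.1 -0.2 3.4 0.0
22.3 0.9 -77.6 -0.2 4.0 0.0
27.6 0.9 -87.9 -0.2 4.6 0.0
```

```bash
python3 -c "
import cv2
c=cv2.imread('pics/scene3.png')[180:290,220:330];cv2.imwrite('pics/s3c.png',cv2.resize(c,None,fx=5,fy=5,interpolation=2))"
```

```text
(no output)
```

View pics/s3c.png

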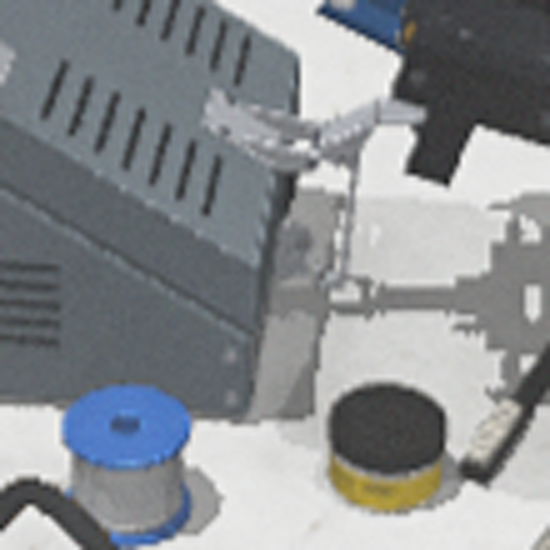

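The picture shows the lever thrown forward with its end at (420,115). The hook hangs vertically at (345,290), in front of the keeper. I'll lift slowly and watch the force.

Emit:
move_arm:
  series: "1 0 -6 0 0 0;1.5 0 -11.5 0 0.6 0;3 0 -17 0 1 0;3.6 0 -23 0 1 0;3.6 0 -23 0 1 0"

```text
time: 8.23
position: [0.427, 0.2166, 0.1386]
tool_rot: [0.967, 0.203, 0.148, -0.032]
ft_force: [-2.8, 5.9, -1.8]
grip_width: 0.0311
grip_force: 25.0
```

```bash
python3 - <<'E'
from h import *
for n in ('top','scene'): 
  c=look(n,['hook_tip','keeper_bar','lever_pivot'])
E
python3 lid.py .05 .015
```

```text
top tip_of hook_tip []
top tip_of keeper_bar []
top tip_of lever_pivot [([0.4766, 0.2404, 0.1063], 0.75)]
scene tip_of hook_tip [([0.4687, 0.2345, 0.0378], 0.6)]
scene tip_of keeper_bar [([0.4802, 0.4161, -0.0006], 0.68), ([0.4867, 0.2444, 0.0283], 0.63)]
scene tip_of lever_pivot [([0.4795, 0.2342, 0.1079], 0.71)]
case tcp [-0.1556  0.001   0.138 ] toolz [ 0.298  0.003 -0.955] F [ 0.88  5.41 -1.05] w 0.0315 24.999776668846607 t 8.6333 q [0.19 0.46 2.11 0.24 0.28 1.13]
r 0.22924756432155147 ang 3.210988665617057
2.9 0.9 -11.1 -0.1 0.9 0.0
6.3 0.9 -22.0 -0.1 1.7 0.0
10.3 0.9 -32.7 -0.1 2.6 0.0
14.8 0.9 -43.3 -0.1 3.4 0.0
19.8 0.8 -53.5 -0.1 4.3 0.0
25.4 0.8 -63.5 -0.1 5.2 0.0
31.4 0.8 -73.3 -0.1 6.0 0.0
37.9 0.8 -82.7 -0.1 6.9 0.0
```

Emit:
move_arm:
  series: "3 0 -11 0 1 0;6.3 0 -22 0 1.7 0;10.3 0 -32.7 0 2.6 0;15 0 -43 0 3.4 0;20 0 -53.5 0 4.3 0;25 0 -63.5 0 5 0;31 0 -73 0 6 0;38 0 -83 0 7 0"

```text
time: 9.3
position: [0.437, 0.2209, 0.2286]
tool_rot: [0.957, 0.201, 0.206, -0.045]
ft_force: [0.4, 5.6, -6.3]
grip_width: 0.0312
grip_force: 25.0
```

```bash
python3 lid.py .05 .02
```

```text
case tcp [-0.1443  0.0009  0.2286] toolz [ 0.412  0.003 -0.911] F [ 2.61  4.96 -6.32] w 0.0312 24.99887173064053 t 9.3 q [0.18 0.27 2.08 0.25 0.4  1.12]
r 0.229590091279908 ang 2.809445674125149
8.0 0.9 -8.1 -0.2 1.1 -0.0
16.4 0.9 -15.9 -0.2 2.3 -0.0
25.2 0.9 -23.2 -0.2 3.4 -0.0
34.4 0.8 -30.0 -0.2 4.6 -0.0
43.9 0.8 -36.4 -0.2 5.7 -0.0
53.7 0.8 -42.3 -0.2 6.9 -0.0
63.7 0.8 -47.7 -0.2 8.0 -0.0
74.1 0.8 -52.5 -0.2 9.2 -0.0
```

Emit:
move_arm:
  series: "8 -0.5 -8 0 1 0;16.4 -0.5 -16 0 2.3 0;25 -0.5 -23 0 3.4 0;34 -0.5 -30 0 4.6 0;44 -0.5 -36.4 0 5.7 0;54 -0.5 -42 0 7 0;64 -0.5 -47.7 0 8 0;74 -0.5 -52.5 0 9 0"

```text
time: 9.97
position: [0.4786, 0.2393, 0.3067]
tool_rot: [0.938, 0.197, 0.28, -0.06]
ft_force: [-0.8, 1.5, -6.2]
grip_width: 0.0315
grip_force: 25.0
```

```bash
python3 lid.py .05 .02
```

```text
case tcp [-0.0988  0.001   0.3067] toolz [ 0.549  0.003 -0.836] F [-0.14  1.73 -6.23] w 0.0315 24.99904878437519 t 9.9667 q [0.19 0.17 1.98 0.3  0.44 1.1 ]
r 0.22968812663368277 ang 2.411417072515487
11.1 1.0 -2.7 -0.2 1.1 0.0
22.3 1.0 -4.8 -0.2 2.3 0.0
33.7 1.0 -6.3 -0.2 3.4 0.0
45.0 1.0 -7.3 -0.2 4.6 0.0
56.5 1.0 -7.7 -0.2 5.7 -0.0
67.9 1.0 -7.5 -0.2 6.9 -0.0
79.3 1.0 -6.7 -0.2 8.0 -0.0
90.6 1.0 -5.4 -0.2 9.2 -0.0
```

Emit:
move_arm:
  series: "11 0 -2.7 0 1 0;22 0 -4.8 0 2.3 0;34 0 -6.3 0 3.4 0;45 0 -7.3 0 4.6 0;56.5 0 -7.7 0 5.7 0;68 0 -7.5 0 7 0;79 0 -6.7 0 8 0;90.6 0 -5.4 0 9 0"

```text
time: 10.63
position: [0.5459, 0.2687, 0.3608]
tool_rot: [0.913, 0.192, 0.353, -0.075]
ft_force: [-2.6, -0.1, -4.9]
grip_width: 0.0315
grip_force: 25.0
```

```bash
python3 lid.py .05 .02
```

```text
case tcp [-0.0253  0.0009  0.3608] toolz [ 0.674  0.002 -0.739] F [-2.39  0.98 -4.86] w 0.0315 24.99965826049447 t 10.6333 q [0.21 0.18 1.87 0.38 0.39 1.06]
r 0.22928283488335446 ang 2.0091255424670305
10.8 0.9 3.7 -0.1 1.1 -0.0
21.4 0.9 7.9 -0.1 2.3 -0.0
31.8 0.9 12.6 -0.1 3.4 -0.0
41.9 0.9 17.9 -0.1 4.6 -0.0
51.8 0.9 23.6 -0.1 5.7 -0.0
61.3 1.0 29.9 -0.1 6.9 -0.0
70.6 1.0 36.6 -0.1 8.0 -0.0
79.4 1.0 43.8 -0.1 9.2 -0.0
```

Emit:
move_arm:
  series: "11 0 3.7 0 1 0;21.4 0 8 0 2 0;32 0 12.6 0 3 0;42 0 18 0 4 0;52 0 23.6 0 5 0;61 0 30 0 6 0;70.6 0 36.6 0 7 0;79.4 0 43.8 0 8 0"

```text
time: 11.3
position: [0.6275, 0.3042, 0.3823]
tool_rot: [0.885, 0.186, 0.417, -0.088]
ft_force: [-2.8, -0.3, -1.6]
grip_width: 0.0315
grip_force: 25.0
```

```bash
python3 lid.py .04 0.01
```

```text
case tcp [0.0637 0.0007 0.3823] toolz [ 0.771  0.002 -0.637] F [-2.66  0.85 -1.65] w 0.0315 25.000149244442582 t 11.3 q [0.23 0.28 1.74 0.53 0.28 0.94]
r 0.22948288068611034 ang 1.6057230301006884
5.9 0.7 7.0 -0.1 0.6 -0.0
11.6 0.7 14.2 -0.1 1.1 -0.0
16.9 0.8 21.7 -0.1 1.7 -0.0
21.9 0.8 29.3 -0.1 2.3 -0.0
26.7 0.8 37.2 -0.1 2.9 -0.0
31.1 0.8 45.2 -0.1 3.4 -0.0
35.2 0.8 53.4 -0.1 4.0 -0.0
38.9 0.8 61.8 -0.1 4.6 -0.0
```

Emit:
move_arm:
  series: "6 0 7 0 0 0;11.6 0 14.2 0 0 0;17 0 21.7 0 0 0;20 0 25.5 0 0 0;22 0 29.3 0 0 0;22 0 29.3 0 0 0"

```text
time: 11.8
position: [0.6612, 0.3189, 0.381]
tool_rot: [0.885, 0.186, 0.417, -0.088]
ft_force: [-1.2, -0.9, -0.3]
grip_width: 0.0316
grip_force: 25.0
```

```bash
python3 lid.py .03 0
```

```text
case tcp [0.1004 0.0007 0.381 ] toolz [ 0.771  0.001 -0.636] F [-1.44 -0.36 -0.3 ] w 0.0316 25.000161370262504 t 11.8 q [0.25 0.34 1.66 0.46 0.29 1.02]
r 0.22990004402898123 ang 1.4455894669210607
3.6 0.7 5.9 -0.1 0.0 -0.0
7.0 0.7 11.9 -0.1 0.0 -0.0
10.3 0.7 18.0 -0.1 0.0 -0.0
13.3 0.7 24.1 -0.1 0.0 -0.0
16.2 0.7 30.4 -0.1 0.0 -0.0
18.9 0.7 36.8 -0.1 0.0 -0.0
21.4 0.7 43.2 -0.1 0.0 -0.0
23.7 0.7 49.7 -0.1 0.0 -0.0
```

Emit:
move_arm:
  series: "2 0 3 0 0 0;4 0 6 0 0 0;5.5 0 9 0 0 0;5.5 0 9 0 0 0"

```text
time: 12.13
position: [0.6701, 0.3228, 0.3791]
tool_rot: [0.886, 0.186, 0.417, -0.088]
ft_force: [0.3, -0.8, 0.6]
grip_width: 0.0312
grip_force: 25.0
```

```bash
python3 lid.py .03 0|head -2
```

```text
case tcp [0.1101 0.0007 0.3791] toolz [ 0.771  0.002 -0.637] F [-0.06 -0.8   0.65] w 0.0312 25.00024094246328 t 12.1333 q [0.25 0.35 1.64 0.44 0.3  1.04]
r 0.2294139896963281 ang 1.4026022427012983
```

Emit:
move_arm:
  series: "0 0 0 0 0 0;0 0 0 0 0 0;0 0 0 0 0 0;0 0 -20 0 0 0;0 0 -50 0 0 0;0 0 -85 0 0 0;0 0 -120 0 0 0;0 0 -120 0 0 0"
  jaw: 0.7

```text
time: 12.8
position: [0.5826, 0.2852, 0.4609]
tool_rot: [0.884, 0.186, 0.42, -0.088]
ft_force: [-0.8, 0.2, -0.0]
grip_width: 0.0607
grip_force: 0.0
```

```bash
python3 - <<'E'
from h import *
cur()
for n in ('top','scene'):
  c=look(n,['collar_center','collar_rib','lever_pivot','lid_hinge'],n+'4.png')
  for t in ('collar_center','collar_rib','lever_pivot'):
    for d in robot.tip_of(c,t)[:1]: print(t,C(d['xyz']).round(4))
s=cv2.imread('pics/scene4.png')[140:290,190:340];t=cv2.imread('pics/top4.png')[120:270,190:340]
cv2.imwrite('pics/c4.png',cv2.resize(np.hstack([s,t]),None,fx=2.66,fy=2.66,interpolation=2))
E
```

```text
case tcp [0.0149 0.0013 0.4609] toolz [ 0.775  0.001 -0.632] F [-0.62  0.49 -0.05] w 0.0607 0.0 t 12.8 q [0.21 0.12 1.73 0.37 0.44 1.11]
top tip_of collar_center []
top tip_of collar_rib []
top tip_of lever_pivot [([0.6409, 0.3116, 0.3276], 0.72)]
top tip_of lid_hinge []
lever_pivot [0.0789 0.0021 0.3276]
scene tip_of collar_center [([0.5562, 0.2736, 0.1029], 0.83)]
scene tip_of collar_rib [([0.5272, 0.2984, 0.0964], 0.6)]
scene tip_of lever_pivot [([0.6403, 0.3084, 0.3271], 0.72)]
scene tip_of lid_hinge [([0.6415, 0.3076, 0.1493], 0.79)]
collar_center [-0.0139  0.0013  0.1029]
collar_rib [-0.0306  0.0357  0.0964]
lever_pivot [ 0.077  -0.0006  0.3271]
```

View pics/c4.png

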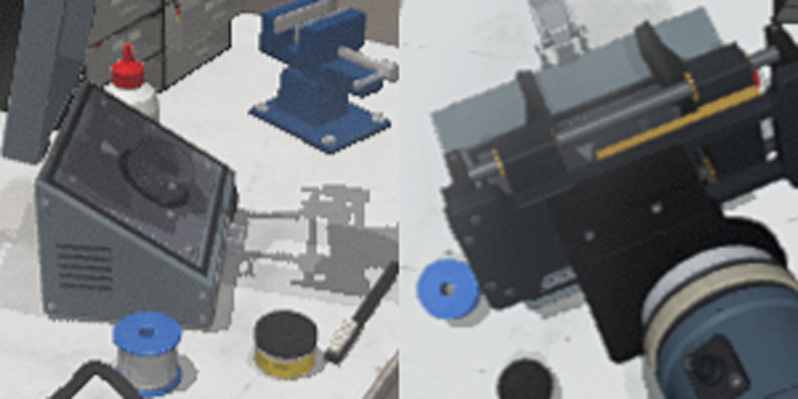

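The lid stands open behind the panel. In the left half the collar is at about (155,175) with the arrow mark at (107,150), and the reported rib at lower left puts the collar at roughly 0.06. I'll back off and measure again with the arm clear of the top view.

```bash
python3 - <<'E'
from h import *
rel(W([-.18,0,.36]),Rt(.56,np.radians(-55)))
E
```

```text
-198.9 0.6 -90.9 8.6 -16.8 -54.5
```

Emit:
move_arm:
  series: "-199 0 -91 0 0 0;-199 0 -91 0 0 0;-199 0 -91 8 -17 -54;-199 0 -91 8 -17 -54;-199 0 -91 8 -17 -54;-199 0 -91 8 -17 -54;-199 0 -91 8 -17 -54;-199 0 -91 8 -17 -54"
  jaw: 0.87

```text
time: 14.27
position: [0.4028, 0.2053, 0.3595]
tool_rot: [0.805, 0.503, 0.314, 0.034]
ft_force: [0.6, 0.3, 0.3]
grip_width: 0.0757
grip_force: 0.0
```

```bash
python3 - <<'E'
from h import *
cur()
for n in ('top','scene','top'):
  c=look(n,[])
  for t in ('collar_center','collar_rib','lid_hinge'):
    for d in robot.tip_of(c,t)[:1]: print(n,t,C(d['xyz']).round(4),d['p'])
rel(W([-.18,0,.36]),Rt(.56,np.radians(-117)))
E
```

```text
case tcp [-1.819e-01  3.000e-04  3.595e-01] toolz [ 0.598  0.022 -0.801] F [0.72 0.06 0.32] w 0.0757 0.0 t 14.2667 q [ 0.08 -0.07  2.1   0.43  0.55  0.23]
top collar_center [-0.0217  0.0011  0.1053] 0.58
top collar_rib [-0.0318  0.038   0.1036] 0.75
top lid_hinge [0.1161 0.0024 0.3786] 0.32
scene collar_center [-0.0156  0.002   0.1021] 0.93
scene collar_rib [-0.0293  0.0346  0.0974] 0.63
scene lid_hinge [ 0.0748 -0.0018  0.1499] 0.92
top collar_center [-0.0186 -0.001   0.1076] 0.72
top collar_rib [-0.0307  0.0376  0.1042] 0.62
-0.1 0.7 0.0 4.8 -2.5 -77.2
```

```bash
cat >> h.py <<'E'
CC=np.array([-.0175,.0005,.1035]); Z=np.array([np.sin(.56),0,-np.cos(.56)])
def col(h,tau,base=None): rel(W(CC-(h+.003)*Z),Rt(.56,np.radians(tau)),base)
E
python3 -c "
from h import *
col(.13,-113)"
```

```text
-12.4 -4.7 170.2 4.7 -2.7 -73.2
```

Emit:
move_arm:
  series: "0 0 0 5 -3 -73;0 0 0 5 -3 -73;0 0 0 5 -3 -73;0 0 0 5 -3 -73;-12 -5 80 5 -3 -73;-12 -5 80 5 -3 -73;-12 -5 120 5 -3 -73;-12 -5 120 5 -3 -73"

```text
time: 15.53
position: [0.4625, 0.2305, 0.2468]
tool_rot: [0.475, 0.836, 0.223, 0.157]
ft_force: [0.4, -0.1, -0.1]
grip_width: 0.0758
grip_force: 0.0
```

```bash
python3 -c "
from h import *
cur();col(.06,-113)"
```

```text
case tcp [-0.1171 -0.0006  0.2468] toolz [ 0.525  0.015 -0.851] F [ 0.31 -0.2  -0.12] w 0.0758 0.0 t 15.5333 q [ 0.16  0.26  2.08  0.51  0.3  -0.82]
-1.6 8.9 111.3 -0.2 -0.9 -16.1
```

Emit:
move_arm:
  series: "-2 9 30 0 -1 -16;-2 9 60 0 -1 -16;-2 9 90 0 -1 -16;-2 9 111 0 -1 -16;-2 9 111 0 -1 -16;-2 9 111 0 -1 -16"

```text
time: 16.03
position: [0.5238, 0.2579, 0.1653]
tool_rot: [0.358, 0.89, 0.199, 0.199]
ft_force: [0.4, -0.2, -0.1]
grip_width: 0.0754
grip_force: 0.0
```

```bash
python3 - <<'E'
from h import *
cur();col(.0085,-113)
c=robot.camera('scene');cv2.imwrite('pics/s5.png',cv2.resize(c['img'][120:270,170:340,::-1],None,fx=4,fy=4,interpolation=2))
E
```

```text
case tcp [-5.000e-02 -1.000e-04  1.653e-01] toolz [ 0.54  -0.005 -0.842] F [ 0.25 -0.33 -0.07] w 0.0754 0.0 t 16.0333 q [ 0.22  0.5   2.02  1.08  0.11 -1.64]
3.0 -5.1 58.0 0.4 0.5 -0.4
```

View pics/s5.png

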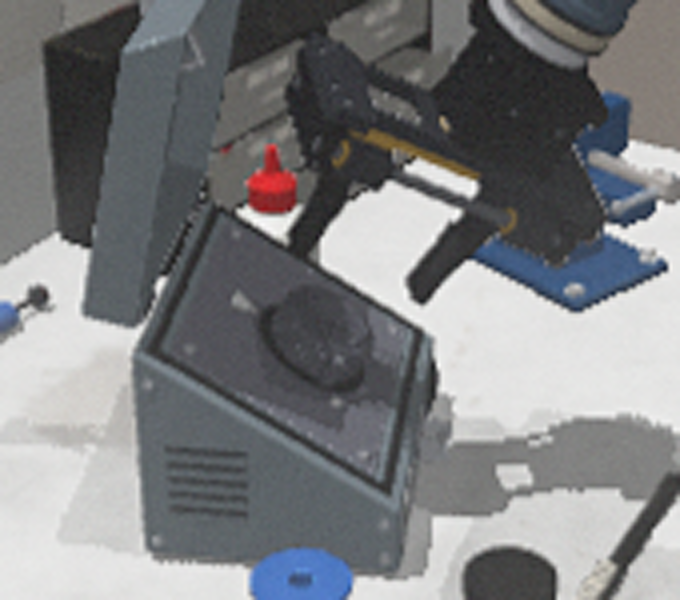

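The fingers hang above the collar. The upper one is at (305,240), the lower at (425,285), and the collar is near (315,335). I'll check the collar estimate against this picture by projection.

```bash
python3 - <<'E'
from h import *
c=robot.camera('scene'); M=c['mtx'];T=c['world_to_cam']; im=cv2.resize(c['img'][150:240,200:290,::-1],None,fx=6.6,fy=6.6,interpolation=2)
e1=np.array([np.cos(.56),0,np.sin(.56)]);e2=np.array([0,1,0])
def pj(p):
    q=T[:3,:3]@W(p)+T[:3,3]; q=M@q; return (((q[:2]/q[2])-[200,150]+.5)*6.6).astype(int)
for h,colr in((.012,(0,255,0)),(-.012,(0,255,255))):
    pts=np.array([pj(CC-h*Z+.03*(np.cos(a)*e1+np.sin(a)*e2)) for a in np.linspace(0,2*np.pi,60)])
    cv2.polylines(im,[pts],True,colr,1)
a=np.radians(112);cv2.circle(im,tuple(int(v) for v in pj(CC+.038*(np.cos(a)*e1+np.sin(a)*e2))),4,(0,0,255),1)
cv2.imwrite('pics/s6.png',im)
for t in ('collar_center','collar_rib'): print(t,[C(d['xyz']).round(4) for d in robot.tip_of(c,t)[:1]])
E
```

```text
collar_center [array([-0.0168, -0.0019,  0.0993])]
collar_rib [array([-0.0265,  0.0327,  0.0945])]
```

View pics/s6.png

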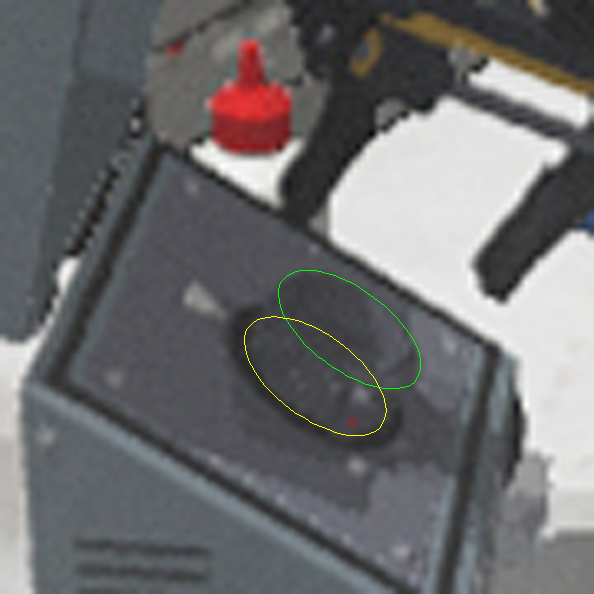

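The projected base ring (yellow) lies on the dark collar to within about 2 mm, with the bright arrow mark at (205,300). I'll go down now.

Emit:
move_arm:
  series: "3 -5 0 0.4 0.5 0;3 -5 20 0.4 0.5 0;3 -5 40 0.4 0.5 0;3 -5 50 0.4 0.5 0;3 -5 58 0.4 0.5 0;3 -5 58 0.4 0.5 0;3 -5 58 0.4 0.5 0"

```text
time: 16.82
position: [0.547, 0.2689, 0.1164]
tool_rot: [0.357, 0.892, 0.198, 0.195]
ft_force: [-0.1, 0.9, 0.5]
grip_width: 0.076
grip_force: 0.0
```

```bash
python3 - <<'E'
from h import *
cur();col(.0085,-113)
E
```

```text
case tcp [-0.0242  0.0007  0.1164] toolz [ 0.534  0.001 -0.845] F [0.31 0.87 0.5 ] w 0.076 0.0 t 16.8167 q [ 0.23  0.62  1.98  1.79  0.1  -2.34]
0.3 -1.1 3.0 0.2 0.0 -0.3
```

Emit:
move_arm:
  series: "0 -1 2 0 0 0;0 -1 2.5 0 0 0;0 -1 2.5 0 0 0;0 -1 2.5 0 0 0;0 -1 2.5 0 0 0;0 -1 2.5 0 0 0;0 -1 2.5 0 0 0"
  jaw: 0.5
  newtons: 8

```text
time: 17.4
position: [0.5473, 0.2683, 0.1139]
tool_rot: [0.357, 0.892, 0.198, 0.195]
ft_force: [-4.3, -4.7, 5.8]
grip_width: 0.059
grip_force: 8.0
```

```bash
python3 - <<'E'
from h import *
cur();col(.0085,-113);print(robot.get_obs()['moment'])
E
```

```text
case tcp [-0.0242  0.      0.1139] toolz [ 0.534 -0.001 -0.846] F [-5.8  -2.63  5.75] w 0.059 7.998454013722949 t 17.4 q [ 0.23  0.63  1.98  1.84  0.1  -2.4 ]
0.4 0.3 0.9 0.1 0.1 -0.3
[-0.4999368   0.32598002  0.0027813 ]
```

Emit:
move_arm:
  series: "0 0 -1 0 0 0;0 0 -1 0 0 0;0 0 -1 0 0 5;0 0 -1 0 0 10;0 0 -1 0 0 15;0 0 -1 0 0 20;0 0 -1 0 0 20"
  newtons: 30

```text
time: 17.98
position: [0.5471, 0.2681, 0.1139]
tool_rot: [0.508, 0.816, 0.229, 0.157]
ft_force: [-1.3, -3.0, -1.3]
grip_width: 0.0588
grip_force: 30.0
```

```bash
cat > c.py <<'E'
from h import *
cur();o=robot.get_obs();r=R.from_quat(o['tool_rot']); d=(Rt(.56).inv()*r).as_rotvec(); print('twist',np.degrees(d).round(1),'Ftool',r.inv().apply(o['ft_force']).round(1),'Mtool',r.inv().apply(o['moment']).round(2))
col(.0085,0)
E
python3 c.py
```

```text
case tcp [-2.450e-02 -1.000e-04  1.139e-01] toolz [ 0.533 -0.    -0.846] F [-2.39 -2.22 -1.29] w 0.0588 29.993279897535103 t 17.9833 q [ 0.23  0.63  1.98  1.83  0.1  -2.04]
twist [ -0.1   0.1 -92.6] Ftool [-2.1 -2.8 -0.2] Mtool [ 0.61 -0.42  0.09]
0.5 0.5 1.0 0.1 -0.1 92.6
```

Emit:
move_arm:
  series: "0 0 0 0 0 6;0 0 0 0 0 12;0 0 0 0 0 18;0 0 0 0 0 24;0 0 0 0 0 30;0 0 0 0 0 36;0 0 0 0 0 42;0 0 0 0 0 42"

```text
time: 18.65
position: [0.5464, 0.268, 0.1135]
tool_rot: [0.766, 0.581, 0.269, 0.065]
ft_force: [-2.9, -2.8, -2.7]
grip_width: 0.0585
grip_force: 30.0
```

```bash
python3 c.py
```

```text
case tcp [-2.510e-02  1.000e-04  1.135e-01] toolz [ 0.532 -0.    -0.847] F [-3.82 -1.38 -2.73] w 0.0585 29.990048303443473 t 18.65 q [ 0.23  0.63  1.99  1.83  0.1  -1.31]
twist [ -0.    0.  -50.7] Ftool [-4.  -2.7  0.3] Mtool [ 0.36 -0.98  0.14]
1.0 0.7 1.0 0.0 -0.0 50.7
```

Emit:
move_arm:
  series: "0 0 0 0 0 6;0 0 0 0 0 12;0 0 0 0 0 18;0 0 0 0 0 24;0 0 0 0 0 30;0 0 0 0 0 35;0 0 0 0 0 40;0 0 0 0 0 40"

```text
time: 19.32
position: [0.5459, 0.2684, 0.1133]
tool_rot: [0.918, 0.285, 0.275, -0.031]
ft_force: [-4.6, -1.0, -3.6]
grip_width: 0.0586
grip_force: 30.0
```

```bash
python3 c.py
```

```text
case tcp [-0.0254  0.0007  0.1133] toolz [ 0.532  0.001 -0.847] F [-4.61  0.96 -3.61] w 0.0586 29.991766580496915 t 19.3167 q [ 0.23  0.63  1.99  1.83  0.1  -0.61]
twist [  0.    0.  -10.8] Ftool [-5.5 -2.   0.6] Mtool [-0.11 -1.31  0.15]
1.4 0.5 1.0 -0.0 -0.0 10.8
```

Emit:
move_arm:
  series: "0 0 0 0 0 3;0 0 0 0 0 6;0 0 0 0 0 8;0 0 0 0 0 8"

```text
time: 19.65
position: [0.5459, 0.2685, 0.1133]
tool_rot: [0.935, 0.221, 0.272, -0.05]
ft_force: [-4.4, -0.6, -5.6]
grip_width: 0.0585
grip_force: 30.0
```

```bash
python3 c.py
```

```text
case tcp [-0.0254  0.0008  0.1133] toolz [ 0.532  0.001 -0.847] F [-4.31  1.18 -5.58] w 0.0585 29.9918738125416 t 19.65 q [ 0.23  0.63  1.99  1.83  0.1  -0.47]
twist [ 0.1  0.  -3. ] Ftool [-6.5 -1.5  2.4] Mtool [-0.16 -1.53  0.2 ]
1.5 0.4 1.0 -0.1 -0.0 3.0
```

Emit:
move_arm:
  series: "1 0 0 0 0 3;1 0 0 0 0 6;1 0 0 0 0 8;1 0 0 0 0 8"

```text
time: 19.98
position: [0.5479, 0.2694, 0.1149]
tool_rot: [0.947, 0.158, 0.269, -0.069]
ft_force: [-3.8, -2.8, -1.4]
grip_width: 0.0596
grip_force: 30.5
```

```bash
python3 c.py
```

```text
case tcp [-0.0232  0.0008  0.1149] toolz [ 0.534  0.001 -0.845] F [-4.63 -0.99 -1.36] w 0.0596 30.454740944110057 t 19.9833 q [ 0.23  0.63  1.98  1.8   0.1  -0.31]
twist [0.1 0.2 4.7] Ftool [-4.5  1.4 -1.3] Mtool [-0.08 -1.04 -1.07]
-1.2 0.4 1.2 -0.1 -0.2 -4.7
```

Tool torque jumped to about 1 N m against the turn, so the collar is at its stop. I'll release, withdraw and check.

Emit:
move_arm:
  series: "0 0 0 0 0 0;0 0 0 0 0 0;0 0 0 0 0 0;0 0 0 0 0 0;0 0 -15 0 0 0;0 0 -40 0 0 0;0 0 -70 0 0 0;0 0 -70 0 0 0"
  jaw: 0.87

```text
time: 20.65
position: [0.5193, 0.2572, 0.1673]
tool_rot: [0.948, 0.154, 0.27, -0.072]
ft_force: [0.7, 1.1, 0.5]
grip_width: 0.0757
grip_force: 0.0
```

Emit:
move_arm:
  series: "-30 0 -40 0 0 0;-60 0 -70 0 0 0;-90 0 -100 0 0 0;-120 0 -130 0 0 0;-120 0 -130 0 0 0;-120 0 -130 0 0 0"

```text
time: 21.15
position: [0.3535, 0.1976, 0.2125]
tool_rot: [0.948, 0.154, 0.269, -0.072]
ft_force: [0.0, -0.1, -0.4]
grip_width: 0.0759
grip_force: 0.0
```

```bash
python3 - <<'E'
from h import *
cur()
ims=[]
for n in ('top','scene'):
  c=robot.camera(n)
  im=c['img'][150:240,200:290,::-1] if n=='scene' else c['img'][140:230,220:310,::-1]
  ims.append(cv2.convertScaleAbs(cv2.resize(im,None,fx=4.4,fy=4.4,interpolation=2),alpha=1.5))
  for t in ('collar_center','collar_rib','lever_pivot','lever_grip','alcohol_bottle','solder_spool','flux_jar','esd_brush'):
    for d in robot.tip_of(c,t)[:1]: print(n,t,C(d['xyz']).round(4),np.round(d['xyz'],3),d['p'])
cv2.imwrite('pics/f.png',np.hstack(ims))
E
```

```text
case tcp [-0.2301  0.013   0.2125] toolz [ 0.534  0.005 -0.845] F [-0.   -0.11 -0.43] w 0.0759 0.0 t 21.15 q [ 0.11  0.22  2.39  1.64  0.16 -0.23]
top collar_center [-0.0197  0.0029  0.1045] [0.55  0.273 0.104] 0.87
top collar_rib [0.0122 0.0021 0.1294] [0.58  0.285 0.129] 0.88
top lever_pivot [0.0765 0.0013 0.3282] [0.639 0.31  0.328] 0.75
top lever_grip [0.1174 0.0012 0.3804] [0.677 0.326 0.38 ] 0.66
top alcohol_bottle [ 0.0372 -0.142  -0.0036] [ 0.661  0.163 -0.004] 0.93
top solder_spool [-0.0277  0.1617 -0.0008] [ 0.479  0.415 -0.001] 0.86
top flux_jar [-0.143   0.1361 -0.0007] [ 0.384  0.345 -0.001] 0.7
top esd_brush [-2.064e-01  5.270e-02 -2.000e-04] [ 0.359  0.243 -0.   ] 0.64
scene collar_center [-0.0158  0.0024  0.1017] [0.554 0.274 0.102] 0.98
scene collar_rib [ 0.0153 -0.0019  0.1224] [0.584 0.282 0.122] 0.66
scene lever_pivot [ 0.0791 -0.0023  0.3315] [0.643 0.308 0.332] 0.58
scene lever_grip [ 0.1165 -0.0013  0.3793] [0.677 0.324 0.379] 0.9
scene solder_spool [-2.640e-02  1.637e-01 -1.000e-04] [ 0.48   0.417 -0.   ] 0.79
scene flux_jar [-0.137   0.1285  0.0002] [0.392 0.341 0.   ] 0.75
scene esd_brush [-0.205   0.0538 -0.0037] [ 0.36   0.245 -0.004] 0.71
```

View pics/f.png

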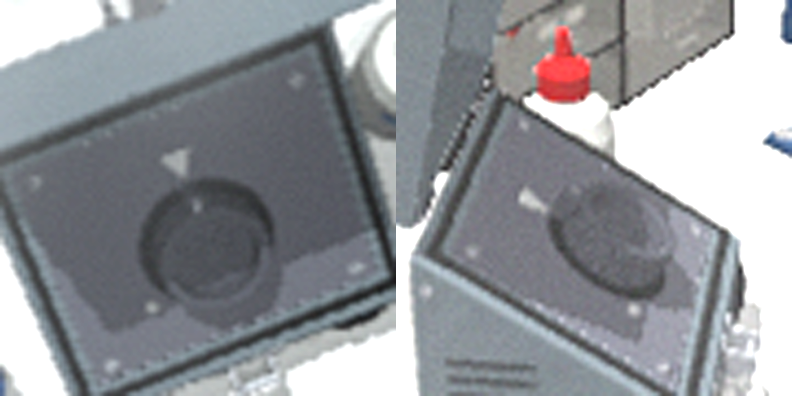

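The picture shows the rib (tick at about (197,205) in the left half) pointing at the arrow at (177,160). The lid is still standing open, the loose things haven't moved and the gripper is clear, so I'm handing in.

```bash
python3 -c "
from rig import robot
print(robot.hand_in())"
```

```text
the job is handed in; nothing more can be done
None
```

The job is handed in: the latch is thrown with its hook free, the lid stands open at its stop, the collar is turned to the locked mark, and the gripper is clear with nothing around the extractor shifted; no verdict was returned.

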